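# Make up two desk kits

## Task

Make up the two kits from the stock lying on the desk. In the red tray lay the black marker in the narrow long recess and set the blue stapler on its base in the wide long recess; in the blue tray lay the green highlighter in the long recess, stand the clear box of yellow page flags (the one between the trays) upright in the yellow-floored recess and the black power adapter, label side up, in the grey-floored short recess. Everything must lie fully down on the floor of its recess and be let go; leave the mouse behind the stock, the eraser and the calculator where they are.

Things in the scene. Friction and masses are not known exactly. Their poses are not given: they have to be found in the camera images.
- red_tray: Red kit tray: slab 186 (x) x 146 (y) x 16 mm, fixed, blank white label along its -x end. Origin: centre of underside, z up. Recesses 6 mm deep, floor 10 mm above the origin. Two grey-floored recesses, both running along x: the narrow one, 150 x 38 mm, centred at (0, +44) mm; the wide one, 155 x 52 mm, centred at (0, -32) mm.
- blue_tray: Blue kit tray: slab 186 (x) x 146 (y) x 16 mm, fixed, blank white label along its -x end. Origin: centre of underside, z up. Recesses 6 mm deep, floor 10 mm above the origin. Recesses: long grey-floored, 150 mm along x by 38 mm, centred at (0, +46) mm; square yellow-floored, 70 x 70 mm, centred at (-41, -26) mm; short grey-floored, 64 mm along x by 74 mm along y, centred at (+43, -26) mm.
- marker_mid (a point): Black marker, lying, 129 mm long, 18 mm wide, 16 mm high, flat-sided so that it does not roll. The point is its centre, 8 mm above its underside; its length runs along y. Not fragile, 15 to 30 g.
- highlighter_mid (a point): Green highlighter, lying, 123 mm long, 16 mm wide, 15 mm high, does not roll. The point is its centre, 7.5 mm above its underside; its length runs along y. 15 to 30 g.
- blue_stapler_mid (a point): Stapler with a blue arm on a black base, 135 mm long, 34 mm wide at the base, 41 mm high. The point is its centre, 20.5 mm above its underside; x along its length, z up. The arm, 20 mm wide, runs along the middle from 17 to 41 mm above the underside and does not move: grasp it across y. 130 to 270 g.
- flags_mid (a point): Clear open-topped box with yellow page flags, 52 x 52 mm and 48 mm high. The point is its centre, 24 mm above its underside; x and y square to its sides, z up. It stands near the desk edge between the trays; a like box far to the right, by the pen pot, is not meant. 40 to 85 g.
- adapter_mid (a point): Black power adapter without cable, a large pale label on its top, 45 mm along x, 55 mm along y, 28 mm high. The point is its centre, 14 mm above its underside; z up. 100 to 200 g.
- black_mouse_mid (a point): Black computer mouse, 104 mm along x, 56 mm wide, 36 mm high; bystander behind the long stock (other mice lie farther right). The point is its centre, 18 mm above its underside.
- small_eraser_mid (a point): Blue and white eraser, 42 mm along y, 20 mm wide, 13 mm high; bystander to the right of the long stock. The point is its centre, 6.5 mm above its underside.
- pocket_calculator_mid (a point): Pocket calculator, 118 mm along x, 72 mm wide, 14 mm high; bystander behind the tray at the left. The point is its centre, 7 mm above its underside.
Things that resemble listed ones, but are neither listed nor needed, are in the scene too. What is shaped like the part that bears highlighter_mid but brown is not meant.

How it is judged (in metres and radians):
At the end, for the whole second after the job is handed in: Each thing in its named recess: centre within 14 mm of the recess centre along both tray axes, height within 3.5 mm of resting on its floor, long things within 0.25 rad of the recess length, stapler, box and adapter upright within 0.1 rad, all released and at rest (x of marker_mid in the frame of red_tray between -0.014 and 0.014 m and y of marker_mid in the frame of red_tray between 0.03 and 0.058 m and z of marker_mid in the frame of red_tray between 0.0145 and 0.0215 m and angle between the y axis of marker_mid and the x axis of red_tray, either way round below 0.25 rad and linear speed of each of marker, blue_stapler, highlighter, flags, adapter below 0.02 m/s and x of blue_stapler_mid in the frame of red_tray between -0.014 and 0.014 m and y of blue_stapler_mid in the frame of red_tray between -0.046 and -0.018 m and z of blue_stapler_mid in the frame of red_tray between 0.027 and 0.034 m and angle between the x axis of blue_stapler_mid and the x axis of red_tray, either way round below 0.25 rad and angle between each of blue_stapler_mid, flags_mid, adapter_mid's own z axis and vertical below 0.1 rad and x of highlighter_mid in the frame of blue_tray between -0.014 and 0.014 m and y of highlighter_mid in the frame of blue_tray between 0.032 and 0.06 m and z of highlighter_mid in the frame of blue_tray between 0.014 and 0.021 m and angle between the y axis of highlighter_mid and the x axis of blue_tray, either way round below 0.25 rad and x of flags_mid in the frame of blue_tray between -0.055 and -0.027 m and y of flags_mid in the frame of blue_tray between -0.04 and -0.012 m and z of flags_mid in the frame of blue_tray between 0.0305 and 0.0375 m and x of adapter_mid in the frame of blue_tray between 0.029 and 0.057 m and y of adapter_mid in the frame of blue_tray between -0.04 and -0.012 m and z of adapter_mid in the frame of blue_tray between 0.0205 and 0.0275 m); the robot touches nothing.
It fails at once if the mouse is moved by more than 30 mm (distance of black_mouse_mid from where it was at the start of the episode above 0.03 m).
It fails at once if the eraser is moved by more than 30 mm (distance of small_eraser_mid from where it was at the start of the episode above 0.03 m).
It fails at once if the calculator is moved by more than 30 mm (distance of pocket_calculator_mid from where it was at the start of the episode above 0.03 m).
It also fails if it takes over 128 s, if anything falls off the work surface, if the arm or the gripper's body presses on something with over 40 N, if the wrist force passes 120 N, or if a joint passes its speed limit or range.

## Robot

A 6-joint arm with a two-finger parallel gripper is mounted at the origin on a cart in front of the work surface, level with it; the furniture and walls round the work are solid. World frame = base frame: x ahead of the robot, y to its left, z up, the work surface at z = 0. Lengths are in mm, angles in rad, forces in N, time in s.
With the tool pointing down it reaches from about 350 to 725 mm from the base axis. Payload 4.3 kg.
Tool frame: the origin (TCP) lies midway between the tips of the shut fingers; the grasp point (between the pads) lies 19 mm behind it (arm.pinch_z is the distance from the TCP to the grasp point, in mm); z points along the fingers, y is the line along which they close (so a half turn about z gives the same grasp; the last joint's range is limited). The gripper opens to 85 mm and grips with 20 to 120 N. Pads are 22 mm wide; open, the fingers measure 114 mm over their backs; the gripper's body (76 mm by 85 mm) begins 54 mm behind the grasp point. The pads swing forward as they close: fully open they stand 13 mm farther back than shut.
Start: joints at [-1.36, 0.377, 0.081, 1.274, 0, 1.46], TCP at [181.324, -545.7, 231.329] pointing down, gripper open.
Joint ranges: [-2.72, 2.72], [-0.84, 1.66], [-1.02, 1.22], [-1.77, 2.12], [-1.37, 1.28], [-3.14, 3.14]. Speed limits (rad/s): [2.57, 2.57, 3.14, 3.14, 3.14, 3.14].

## Interface

Orientations are given as a rotation vector (axis times angle).
In Python, from bench import sense, vision, workorder, arm gives the robot as it stands.
- The arm moves only by the tool servo_tool, never from a script. Its arguments are lists of equal length, an entry for each row: "xyz": the shift along the tool's x, y, z in units of 25 mm (1.0 is 25 mm), a list of three; "angular": the turn, a rotation vector about the tool's x, y, z in units of 6 degrees (1.0 is 6 degrees), a list of three; "jaw": the opening, from 0 (shut) to 1 (fully open). In form: {"xyz": [[x, y, z], ...], "angular": [[rx, ry, rz], ...], "jaw": [jaw, ...]}. A call has 1 to 20 rows; each row is the pose to reach, as a shift and turn from the pose commanded when the call began, along the tool's axes at that moment; what a row does not reach only later rows make up. A row lasts 1/12 s, in which the tool goes at most 41.7 mm and 7.16 degrees, less where a joint would pass 70% of its speed; a pose out of reach is approached as far as the arm can. A call with a gripper value outside its range is refused whole. The fingers move at their own pace and stop on an object; the grip force is fixed at half the most. Time passes only in rows, so rows that repeat a pose let the fingers close. It gives the time, the measured TCP pose, the force, the opening and the grip force at its end, in the units of the state.
- sense(): the state, without advancing time (a new reading comes with each control period).
- vision.capture(name): name is "scene" or "top" or "wrist"; returns a dict with "frame" (400x640x3 uint8, blue, green, red), "depth" (400x640 float32, mm along the optical axis (not along the pixel's ray), 0 where there is no reading), "fovy" (degrees; the focal length in pixels is half the picture's height over the tangent of half this angle, whatever the lens; pixels are square), "cx", "cy" (the principal point, pixels), "rvec" (rotation vector, rad) and "tvec" (3), from world to camera coordinates, as OpenCV has them. Camera axes: x right, y down, z forward; pixel columns grow to the right and rows downward; lengths in mm; the calibration is good to about 2 mm. A picture is of the moment at which its call begins.
- workorder.job_done(): hands the job in; it is judged then, once.
The state is a dict: "clock": time; "joints": joint angles; "qvel": joint speeds; "joint_torque": joint torques, N m; "eef_pos": TCP position; "orientation": TCP orientation; "ft_force": force on the tool from outside, world axes, zero at the start; "torque": the same for the moment, N m; "grip_width": finger opening in mm; "gripper_force": force on a finger pad.
Only numpy, scipy, OpenCV 4.12 (cv2) and the standard library are available. Lean on these libraries where they do the work, as an engineer would, in place of code of your own. Each camera call takes 0.05 s, during which the arm holds its last target. There are 200 camera calls.

## Working session

There is one attempt and no reset: what is moved stays moved. The work goes in short steps, Python scripts to look and compute and a tool call to move; the robot and the scene stay as the last step left them, time stands still between calls to the robot, and variables do not carry over. Pictures are saved under pics/ and viewed, at most 15 in all, crops included, and the job is handed in when it is done.

Besides the shell and the picture viewer there is one more tool, called after "Request:" as name(argument=value, ...) on one line, values as JSON. servo_tool: Moves the arm, as the interface text tells. Its arguments: {"type":"object","properties":{"xyz":{"type":"array","items":{"type":"array","items":{"type":"number"}}},"angular":{"type":"array","items":{"type":"array","items":{"type":"number"}}},"jaw":{"type":"array","items":{"type":"number"}}},"required":["xyz","angular","jaw"]}

```bash
mkdir -p pics; cat > h.py <<'E'
import numpy as np, cv2
from bench import sense, vision, workorder, arm
def cap(n):
    c=vision.capture(n); np.savez(''+n+'.npz',**{k:np.array(v) for k,v in c.items()}); return c
def load(n): return dict(np.load(''+n+'.npz'))
def world(c):
    d=c['depth'].astype(float);h,w=d.shape;f=h/2/np.tan(np.radians(float(c['fovy']))/2)
    u,v=np.meshgrid(np.arange(w),np.arange(h))
    p=np.stack([(u-float(c['cx']))/f*d,(v-float(c['cy']))/f*d,d],-1)
    R=cv2.Rodrigues(np.array(c['rvec'],float).reshape(3,1))[0];t=np.array(c['tvec'],float).ravel()
    P=(p-t)@R; P[d==0]=np.nan; return P
E
python3 - <<'E'
from h import *
for n in ['scene','top']:
    c=cap(n); cv2.imwrite(f'pics/{n}0.png',c['frame'])
    P=world(c)
    print(n,c['fovy'],c['cx'],c['cy'],c['rvec'],c['tvec'])
    for v in range(40,400,60): print(v,[tuple(np.round(P[v,u]).tolist()) for u in range(40,640,140)])
s=sense();print({k:np.round(v,3).tolist() for k,v in s.items()},arm.pinch_z, dir(arm))
E
```

```text
scene 43.72783558948011 321.26088501699314 196.98706875254697 [ 0.92625999 -2.12901307  1.38280966] [354.37385607 254.43200727 893.29437517]
40 [(3585.0, -255.0, 198.0), (3280.0, -1126.0, 155.0), (nan, nan, nan), (194.0, -12.0, 497.0), (152.0, -524.0, 461.0)]
100 [(3603.0, -175.0, -201.0), (841.0, 173.0, 317.0), (nan, nan, nan), (164.0, 17.0, 407.0), (834.0, -2753.0, -142.0)]
160 [(1526.0, 359.0, 28.0), (835.0, 195.0, 169.0), (919.0, -365.0, 10.0), (127.0, 56.0, 320.0), (757.0, -2777.0, -539.0)]
220 [(1039.0, 496.0, 27.0), (824.0, 221.0, 12.0), (591.0, -61.0, 1.0), (103.0, 75.0, 226.0), (-89.0, 34.0, 282.0)]
280 [(719.0, 582.0, 40.0), (547.0, 369.0, 27.0), (382.0, 132.0, -0.0), (201.0, -128.0, -30.0), (288.0, -1602.0, -735.0)]
340 [(293.0, 668.0, 200.0), (233.0, 523.0, 154.0), (882.0, -329.0, -731.0), (69.0, 82.0, 2.0), (-100.0, -103.0, -0.0)]
top 52.63508570433691 323.26499558826555 200.20330865275062 [ 2.18148842 -2.12425692  0.16010347] [-140.35442173  640.03124899  999.65550436]
40 [(1075.0, 675.0, 22.0), (862.0, 134.0, 425.0), (898.0, -107.0, 377.0), (1128.0, -506.0, -5.0), (113
[... 689 characters left out ...]
-0.001, -0.002, 0.002, 0.0, 0.0, 0.001], 'joint_torque': [0.003, -46.469, 27.058, 0.012, -0.0, -0.0], 'eef_pos': [181.192, -545.085, 230.461], 'orientation': [-3.099, -0.501, 0.0], 'ft_force': [0.117, -0.311, -0.593], 'torque': [0.014, 0.021, 0.023], 'gripper_force': 0.0, 'grip_width': 85.407} 18.700000000000003 ['MotionError', '__class__', '__delattr__', '__dict__', '__dir__', '__doc__', '__eq__', '__format__', '__ge__', '__getattribute__', '__getstate__', '__gt__', '__hash__', '__init__', '__init_subclass__', '__le__', '__lt__', '__module__', '__ne__', '__new__', '__reduce__', '__reduce_ex__', '__repr__', '__setattr__', '__sizeof__', '__str__', '__subclasshook__', '__weakref__', 'pinch_z']
```

View pics/top0.png

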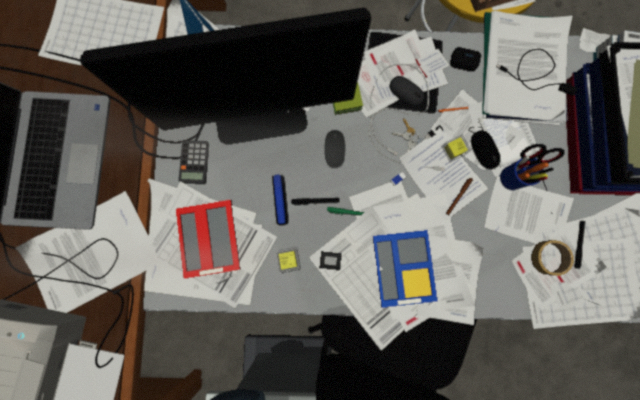

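View pics/scene0.png

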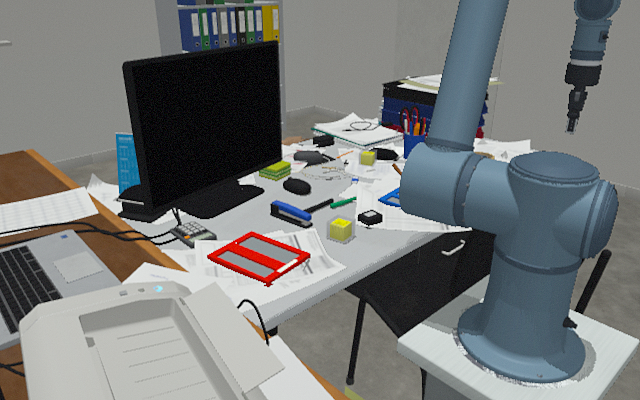

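The top view shows:
- Trays: red (208,239), blue (405,268).
- Stock: stapler (280,200), black marker (316,201), green highlighter (345,211), flags box (288,260), adapter (330,260).
- Lookalikes: a black pen (580,245), a brown highlighter shape (460,196), and a second flags box (457,147) by the pen pot.

The listed flags box is the one between the trays at (288,260). I'll confirm with an enlarged crop.

```bash
python3 - <<'E'
from h import *
c=load('top');P=world(c);f=c['frame'];hsv=cv2.cvtColor(f,cv2.COLOR_BGR2HSV)
cr=f[165:315,165:445];cv2.imwrite('pics/crop1.png',cv2.resize(cr,None,fx=2.85,fy=2.85,interpolation=cv2.INTER_CUBIC))
def rep(name,m,box):
    M=np.zeros(m.shape,bool);x0,y0,x1,y1=box;M[y0:y1,x0:x1]=m[y0:y1,x0:x1];M&=np.isfinite(P[...,0])
    # largest component
    n,l,st,_=cv2.connectedComponentsWithStats(M.astype(np.uint8),connectivity=8);k=1+np.argmax(st[1:,4]);M=l==k
    q=P[M];r=cv2.minAreaRect(q[:,:2].astype(np.float32));v,u=np.nonzero(M)
    print(name,len(q),'px',u.mean().round(1),v.mean().round(1),'rect',np.round(r[0],1),np.round(r[1],1),round(r[2],1),'z med/max',np.round(np.nanmedian(q[:,2]),1),np.round(np.nanpercentile(q[:,2],98),1))
H,S,V=[hsv[...,i].astype(int) for i in range(3)]
blue=(abs(H-112)<14)&(S>110)
rep('red',((H<8)|(H>172))&(S>120),(165,190,250,290))
rep('bluetray',blue,(360,220,450,315))
rep('yfloor',(abs(H-27)<8)&(S>120),(390,255,445,310))
rep('stapler',blue|(V<60),(265,165,290,230))
rep('staplerblue',blue,(265,165,290,230))
rep('marker',V<75,(290,190,345,210))
rep('hl',(abs(H-70)<25)&(S>80),(320,195,370,222))
rep('flags',(abs(H-27)<10)&(S>90),(270,240,305,280))
rep('adapter',V<85,(312,243,348,278))
rep('adz',P[...,2]>15,(312,243,348,278))
rep('flz',P[...,2]>30,(270,240,305,280))
rep('mouse',V<100,(318,125,350,172))
rep('eraser',blue,(385,170,410,190))
for n,u,v in [('mon base',260,125),('mon',230,60)]: print(n,P[v,u])
print('red floor z',np.nanmedian(P[225:255,192:197,2]),'rim',np.nanmedian(P[225:255,203:205,2]),'blue',np.nanmedian(P[275:290,410:420,2]))
E
```

```text
red 1820 px 206.4 236.1 rect [540.9 178.5] [187.8 146.5] 10.8 z med/max 16.4 20.5
bluetray 1446 px 403.8 265.2 rect [ 476.1 -338.9] [182.9 143.7] 7.6 z med/max 16.0 20.0
yfloor 681 px 416.5 282.7 rect [ 438.4 -371.7] [67.8 68.5] 8.1 z med/max 10.4 14.3
stapler 550 px 280.1 199.7 rect [646.5  -8.2] [131.1  30.6] 7.1 z med/max 36.9 43.6
staplerblue 445 px 279.2 199.4 rect [645.  -6.] [127.6  26. ] 7.1 z med/max 38.1 43.6
marker 260 px 313.7 200.6 rect [ 646.1 -100.2] [ 18.4 125.4] 1.4 z med/max 14.3 18.2
hl 148 px 342.3 210.9 rect [ 619.4 -179.2] [91.  14.4] 82.7 z med/max 13.2 17.4
flags 272 px 287.3 259.9 rect [488.8 -33.6] [42.2 44.7] 12.6 z med/max 41.2 44.1
adapter 222 px 330.2 260.2 rect [ 490.9 -144.9] [50.3 41.7] 85.1 z med/max 28.1 32.0
adz 373 px 330.3 260.6 rect [ 489.6 -145.6] [54.7 44.8] 85.4 z med/max 27.9 32.0
flz 254 px 287.5 260.1 rect [488.  -36.2] [39.6 39.8] 12.8 z med/max 41.3 44.1
mouse 699 px 334.5 148.5 rect [ 793.8 -150.9] [107.6  58. ] 1.5 z med/max 28.9 36.3
eraser 44 px 396.6 179.1 rect [ 710.7 -318.9] [15.2 20.5] 39.2 z med/max 12.3 16.8
mon base [851.45136261  54.96508538  11.11607302]
mon [861.52493104  61.71635762 359.8662906 ]
red floor z 11.284236964163473 rim 16.80944434189736 blue 10.3738591117385
```

View pics/crop1.png

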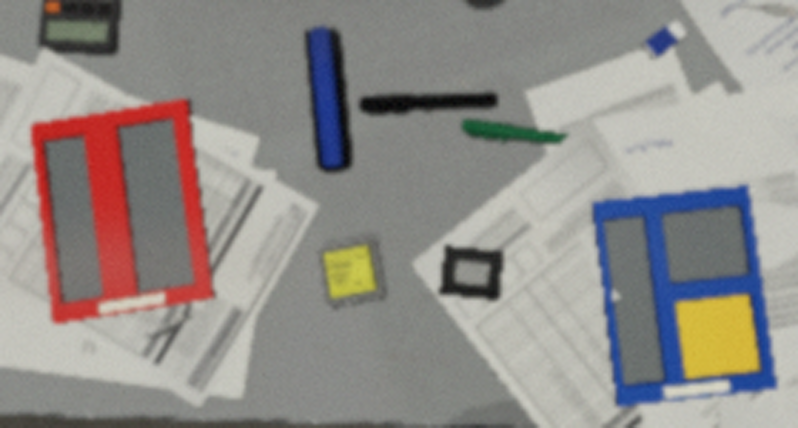

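The crop confirms the stapler, marker, green highlighter, the clear flags box between the trays, and the adapter with its pale label. First move: go above the stock and look with the wrist camera, turning the yaw to 90°.

```bash
cat >> h.py <<'E'
import json,os,math
from scipy.spatial.transform import Rotation as Ro
def pose():
    s=sense();R=Ro.from_rotvec(s['orientation']).as_matrix();return np.array(s['eef_pos']),math.degrees(math.atan2(R[1,0],R[0,0]))
def cmd(): return json.load(open('cmd.json')) if os.path.exists('cmd.json') else [181.324,-545.7,231.329,18.37]
def plan(wps):
    """wps: (x,y,z,yaw deg,jaw). Prints units from the commanded pose + rows needed; stores the last as commanded."""
    x,y,z,w=cmd();a=math.radians(w);px,py,pz,pw=x,y,z,w
    for X,Y,Z,W,j in wps:
        dx,dy=X-x,Y-y
        t=np.round(np.array([dx*math.cos(a)+dy*math.sin(a),dx*math.sin(a)-dy*math.cos(a),-(Z-z)])/25,2)
        dw=(W-w+180)%360-180; r=round(-dw/6,2)
        n=max(math.dist((X,Y,Z),(px,py,pz))/41.7,abs((W-pw+180)%360-180)/7.16)
        print(t.tolist(),[0,0,r],j,'rows',math.ceil(n)+1);px,py,pz,pw=X,Y,Z,W
    d=t*25;q=[x+d[0]*math.cos(a)+d[1]*math.sin(a),y+d[0]*math.sin(a)-d[1]*math.cos(a),z-d[2],w-6*r]
    json.dump(q,open('cmd.json','w'));p,yw=pose();print('measured',p.round(1),round(yw,1))
E
python3 - <<'E'
from h import *
plan([(540,-110,300,90,1)])
E
```

```text
[19.11, -12.02, -2.75] [0, 0, -11.94] 1 rows 15
measured [ 181.2 -545.1  230.5] 18.4
```

Request:
servo_tool(xyz=[[19.11,-12.02,-2.75],[19.11,-12.02,-2.75],[19.11,-12.02,-2.75],[19.11,-12.02,-2.75],[19.11,-12.02,-2.75],[19.11,-12.02,-2.75],[19.11,-12.02,-2.75],[19.11,-12.02,-2.75],[19.11,-12.02,-2.75],[19.11,-12.02,-2.75],[19.11,-12.02,-2.75],[19.11,-12.02,-2.75],[19.11,-12.02,-2.75],[19.11,-12.02,-2.75],[19.11,-12.02,-2.75],[19.11,-12.02,-2.75],[19.11,-12.02,-2.75],[19.11,-12.02,-2.75],[19.11,-12.02,-2.75],[19.11,-12.02,-2.75]], angular=[[0,0,-11.94],[0,0,-11.94],[0,0,-11.94],[0,0,-11.94],[0,0,-11.94],[0,0,-11.94],[0,0,-11.94],[0,0,-11.94],[0,0,-11.94],[0,0,-11.94],[0,0,-11.94],[0,0,-11.94],[0,0,-11.94],[0,0,-11.94],[0,0,-11.94],[0,0,-11.94],[0,0,-11.94],[0,0,-11.94],[0,0,-11.94],[0,0,-11.94]], jaw=[1,1,1,1,1,1,1,1,1,1,1,1,1,1,1,1,1,1,1,1])

```text
clock: 1.77
eef_pos: [539.3, -110.8, 300.0]
orientation: [-2.223, -2.22, 0.0]
ft_force: [0.7, -0.3, 0.1]
grip_width: 85.2
gripper_force: 0.0
```

```bash
python3 - <<'E'
from h import *
print(pose(),cmd())
c=cap('wrist');cv2.imwrite('pics/w1.png',c['frame']);P=world(c)
for v in (20,200,380): print([P[v,u].round().tolist() for u in (20,320,620)])
E
```

```text
(array([ 539.26997148, -110.83427241,  300.02506479]), 89.91369158732131) [540.0251867123364, -109.9491868611587, 300.079, 90.01]
[[149.0, 63.0, -12.0], [546.0, 58.0, 8.0], [865.0, 43.0, 75.0]]
[[188.0, -150.0, 101.0], [546.0, -184.0, 4.0], [905.0, -153.0, 97.0]]
[[81.0, -450.0, 84.0], [541.0, -101.0, 384.0], [1075.0, -510.0, 34.0]]
```

View pics/w1.png

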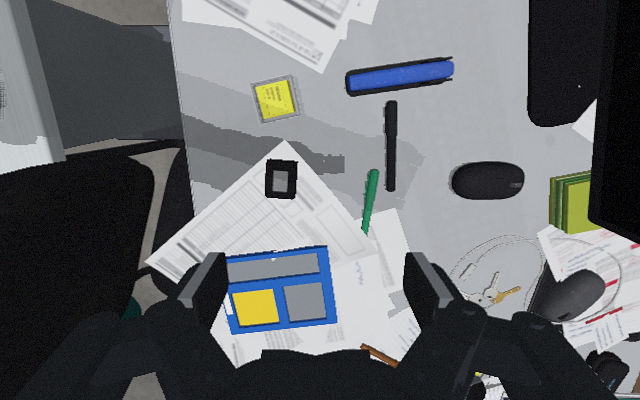

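The wrist view shows the stapler (400,76), marker (391,146), green highlighter (370,200), flags box (275,98) and adapter (281,179). The highlighter's visible green part looks short, so I'll measure it by height and look at an enlarged crop.

```bash
python3 - <<'E'
from h import *
c=load('wrist');P=world(c);f=c['frame'];H,S,V=[cv2.cvtColor(f,cv2.COLOR_BGR2HSV)[...,i].astype(int) for i in range(3)]
cv2.imwrite('pics/crop2.png',cv2.resize(f[50:260,240:460],None,fx=2.7,fy=2.7,interpolation=cv2.INTER_CUBIC))
def rep(name,m,box):
    M=np.zeros(m.shape,bool);x0,y0,x1,y1=box;M[y0:y1,x0:x1]=m[y0:y1,x0:x1];M&=np.isfinite(P[...,0])
    n,l,st,_=cv2.connectedComponentsWithStats(M.astype(np.uint8),connectivity=8);k=1+np.argmax(st[1:,4]);M=l==k
    q=P[M];r=cv2.minAreaRect(q[:,:2].astype(np.float32));v,u=np.nonzero(M)
    print(name,len(q),'bbox',st[k][:4],'rect',np.round(r[0],1),np.round(r[1],1),round(r[2],1),'z med/98',np.round(np.nanmedian(q[:,2]),1),np.round(np.nanpercentile(q[:,2],98),1))
z=P[...,2];print('desk',np.nanmedian(z[120:180,400:440]))
rep('hl col',(abs(H-75)<25)&(S>80),(345,155,385,255))
rep('hl z',z>8,(345,155,385,255))
rep('hl z5',z>5,(345,155,385,255))
rep('marker',z>8,(380,97,402,198))
rep('stap',z>9,(335,50,465,98))
rep('stap arm',z>28,(335,50,465,98))
rep('flags top',z>30,(245,65,310,130))
rep('flags z',z>8,(245,65,310,130))
rep('flagscol',(abs(H-27)<10)&(S>90),(245,65,310,130))
rep('adapter',z>14,(255,150,310,210))
rep('bluetray',(abs(H-108)<12)&(S>110),(215,235,345,340))
rep('yfloor',(abs(H-24)<8)&(S>120),(225,280,285,335))
for v in range(160,260,6):
    i=355+int(np.nanargmax(z[v,355:380]));print(v,i,P[v,i].round(1).tolist(),end=';')
E
```

```text
desk 0.4046585180885135
hl col 535 bbox [361 169  18  66] rect [ 618.7 -185.4] [102.5  14. ] 84.2 z med/98 13.3 15.9
hl z 1482 bbox [345 169  35  86] rect [ 608.7 -205.3] [ 52.  140.2] 2.4 z med/98 16.3 41.0
hl z5 1894 bbox [345 169  40  86] rect [ 615.1 -205.1] [ 63.2 140.5] 1.6 z med/98 14.1 40.5
marker 952 bbox [385 100  13  92] rect [ 647.  -103.1] [ 16.7 129.2] 5.1 z med/98 14.3 17.0
stap 2002 bbox [348  56 106  35] rect [645.8  -9.4] [129.6  28. ] 8.0 z med/98 38.6 42.2
stap arm 1960 bbox [348  56 106  35] rect [645.9  -9.6] [129.5  28. ] 8.2 z med/98 38.7 42.2
flags top 1068 bbox [256  80  39  39] rect [488.3 -37.2] [40.3 39.9] 12.2 z med/98 41.2 43.0
flags z 1734 bbox [248  73  53  52] rect [488.3 -37.2] [52.3 52. ] 12.3 z med/98 41.1 49.3
flagscol 1105 bbox [255  80  40  39] rect [486.1 -37.3] [44.7 40.7] 12.0 z med/98 41.2 43.0
adapter 1228 bbox [265 159  34  41] rect [ 489.8 -146.4] [54.7 45.3] 85.3 z med/98 28.3 30.1
bluetray 3616 bbox [224 246 113  89] rect [ 463.9 -263.4] [185.2 304.3] 7.7 z med/98 16.3 18.2
yfloor 1306 bbox [232 289  47  37] rect [ 437.2 -375.2] [68.2 68.9] 7.7 z med/98 10.9 12.4
160 373 [623.8, -123.0, 1.9];166 360 [605.1, -132.0, 1.9];172 377 [628.1, -138.0, 14.6];178 372 [621.4, -146.8, 14.9];184 372 [621.7, -155.7, 15.5];190 371 [620.8, -164.9, 15.4];196 373 [624.2, -174.0, 15.9];202 370 [620.3, -183.4, 15.8];208 370 [620.8, -193.1, 15.3];214 368 [618.4, -202.8, 15.2];220 367 [617.5, -212.9, 14.5];226 359 [604.5, -219.1, 22.7];232 360 [605.8, -227.2, 26.5];238 368 [617.4, -234.7, 31.4];244 372 [622.1, -240.3, 40.0];250 376 [627.6, -247.7, 44.5];256 366 [615.3, -263.1, 34.6];
```

View pics/crop2.png

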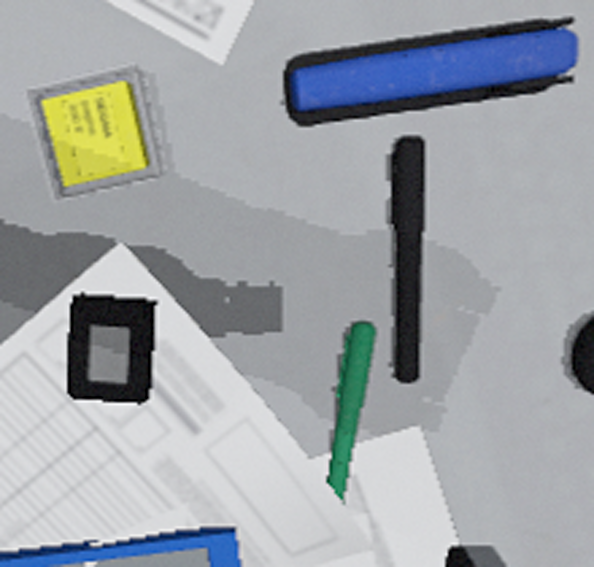

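The crop confirms every item. The highlighter's far end goes under a raised sheet corner, so I'll map the heights there.

```bash
python3 - <<'E'
from h import *
for n in ('wrist','top'):
    P=world(load(n)).reshape(-1,3);P=P[np.isfinite(P[:,0])]
    print(n,'cols y:',list(range(-130,-300,-12)))
    for x in range(664,560,-10):
        print(x,[ (lambda q:int(round(np.median(q))) if len(q) else -1)(P[(abs(P[:,0]-x)<6)&(abs(P[:,1]-y)<6),2]) for y in range(-130,-300,-12)])
E
```

```text
wrist cols y: [-130, -142, -154, -166, -178, -190, -202, -214, -226, -238, -250, -262, -274, -286, -298]
664 [0, 1, 0, 1, 0, 1, 9, 10, 8, 7, 6, 5, 4, 4, 4]
654 [14, 14, 15, 14, 0, 1, 11, 9, 8, 7, 6, 5, 4, 4, 4]
644 [11, 11, 10, 1, 1, 0, 9, 8, 7, 6, 5, 4, 4, 4, 5]
634 [1, 1, 1, 0, 1, 0, 1, 7, 7, 6, 6, 7, 8, 7, 6]
624 [0, 13, 14, 14, 15, 13, 11, 7, 7, 6, 40, 39, 8, 7, 6]
614 [0, 1, 1, 8, 9, 8, 11, 12, 13, 31, 35, 32, -1, 6, 6]
604 [1, 1, 1, 1, 1, 0, 1, 4, 23, 27, 29, 28, 25, 6, 5]
594 [1, 0, 1, 1, 1, 1, 1, 15, 19, 22, 23, 23, 21, 17, 5]
584 [1, 0, 1, 1, 1, 1, 10, 13, 15, 17, 18, 18, 17, 15, 5]
574 [0, 1, 0, 1, 1, 7, 9, 10, 12, 14, 14, 14, 14, 12, 11]
564 [1, 0, 1, 1, 5, 6, 7, 8, 10, 10, 11, 11, 11, 11, 11]
top cols y: [-130, -142, -154, -166, -178, -190, -202, -214, -226, -238, -250, -262, -274, -286, -298]
664 [1, 0, 2, 0, 0, 0, 10, 9, 8, 6, 6, 5, 4, 3, 4]
654 [13, 14, 15, 2, 2, 1, 11, 9, 7, 6, 4, 4, 3, 4, 3]
644 [13, 11, 12, 3, -1, 0, 9, 9, 8, 7, 5, 4, 3, 4, 5]
634 [1, 1, 0, 1, 0, 1, 4, 8, 6, 7, 6, 8, 8, 8, 7]
624 [1, 12, 14, 14, 14, 12, 9, 10, 7, 7, 42, 8, 7, 7, 6]
614 [1, 2, 2, 4, 2, 9, 9, 12, 14, 32, 36, 32, 7, 6, 5]
604 [0, 2, 1, -1, 0, 0, 0, 5, 22, 28, 28, 26, 23, 5, 5]
594 [-1, 0, 1, 0, 1, 0, 3, 17, 20, 23, 23, 22, 20, 6, 6]
584 [0, 0, 1, 0, 1, 2, 10, 15, 15, 19, 20, 18, 16, 14, 5]
574 [0, 1, 0, 0, 1, 5, 9, 10, 12, 13, 14, 15, 13, 12, 8]
564 [0, 1, 1, 1, 4, 5, 7, 8, 9, 11, 11, 12, 12, 12, 13]
```

Sheet corner curls over the highlighter's end to about 42 mm. I'll grip it short of that and draw it out toward +y before lifting. The marker goes first.

```bash
python3 - <<'E'
from h import *
plan([(646.5,-102.5,100,91,.6),(646.5,-102.5,6,91,.6),(646.5,-102.5,6,91,0),(646.5,-102.5,120,91,0)])
E
```

```text
[0.3, 4.26, 8.0] [0, 0, -0.17] 0.6 rows 7
[0.3, 4.26, 11.76] [0, 0, -0.17] 0.6 rows 4
[0.3, 4.26, 11.76] [0, 0, -0.17] 0 rows 1
[0.3, 4.26, 7.2] [0, 0, -0.17] 0 rows 4
measured [ 539.4 -110.7  300.1] 89.9
```

Request:
servo_tool(xyz=[[0.3,4.26,8.0],[0.3,4.26,8.0],[0.3,4.26,8.0],[0.3,4.26,8.0],[0.3,4.26,8.0],[0.3,4.26,8.0],[0.3,4.26,8.0],[0.3,4.26,9.5],[0.3,4.26,11],[0.3,4.26,11.76],[0.3,4.26,11.76],[0.3,4.26,11.76],[0.3,4.26,11.76],[0.3,4.26,11.76],[0.3,4.26,11.76],[0.3,4.26,11.76],[0.3,4.26,11.76],[0.3,4.26,11.76],[0.3,4.26,11.76]], angular=[[0,0,-0.17],[0,0,-0.17],[0,0,-0.17],[0,0,-0.17],[0,0,-0.17],[0,0,-0.17],[0,0,-0.17],[0,0,-0.17],[0,0,-0.17],[0,0,-0.17],[0,0,-0.17],[0,0,-0.17],[0,0,-0.17],[0,0,-0.17],[0,0,-0.17],[0,0,-0.17],[0,0,-0.17],[0,0,-0.17],[0,0,-0.17]], jaw=[0.6,0.6,0.6,0.6,0.6,0.6,0.6,0.6,0.6,0.6,0.6,0,0,0,0,0,0,0,0])

```text
clock: 3.4
eef_pos: [649.1, -103.2, 9.7]
orientation: [2.197, 2.237, 0.004]
ft_force: [-1.2, -0.4, 6.1]
grip_width: 13.7
gripper_force: 59.1
```

Request:
servo_tool(xyz=[[0,0,-1.5],[0,0,-3],[0,0,-4.56],[0,0,-4.56],[0,0,-4.56]], angular=[[0,0,0],[0,0,0],[0,0,0],[0,0,0],[0,0,0]], jaw=[0,0,0,0,0])

```text
clock: 3.82
eef_pos: [650.0, -103.3, 125.5]
orientation: [2.195, 2.235, 0.008]
ft_force: [-1.3, 0.1, -0.1]
grip_width: 14.3
gripper_force: 58.5
```

```bash
python3 - <<'E'
from h import *
print(pose(),cmd(),sense()['ft_force'].__repr__(),sense()['grip_width'])
c=cap('wrist');cv2.imwrite('pics/w2.png',c['frame'])
P=world(c)
# marker points: height between 100 and 150 outside fingers
E
```

```text
(array([ 649.9809615 , -103.25649191,  125.49584825]), 91.03979120941369) [646.5238760933163, -102.43059921895083, 120.07900000000001, 91.03] array([-1.25284314,  0.05158871, -0.13497185]) 14.289165514245656
```

View pics/w2.png

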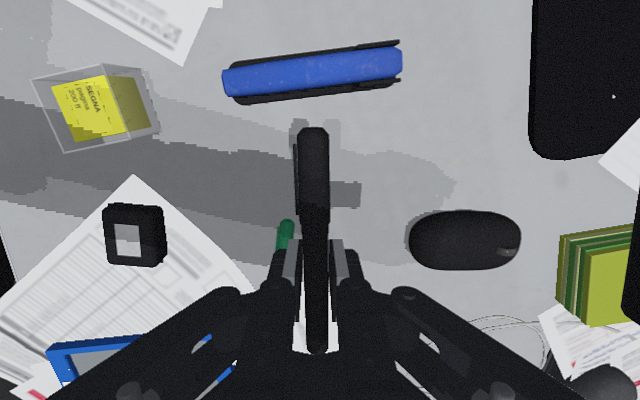

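Marker is held straight: it runs from (313,130) to (317,352) in the image. Transfer to the red tray next.

```bash
python3 - <<'E'
from h import *
plan([(590,60,130,150,0),(532.7,221.7,120,190.8,0)])
E
```

```text
[6.54, -2.14, -0.4] [0, 0, -9.83] 0 rows 10
[13.04, -4.32, 0.0] [0, 0, -16.63] 0 rows 7
measured [ 648.1 -102.8  122.7] 91.0
```

Request:
servo_tool(xyz=[[6.54,-2.14,-0.4],[6.54,-2.14,-0.4],[6.54,-2.14,-0.4],[6.54,-2.14,-0.4],[6.54,-2.14,-0.4],[6.54,-2.14,-0.4],[6.54,-2.14,-0.4],[6.54,-2.14,-0.4],[13.04,-4.32,0],[13.04,-4.32,0],[13.04,-4.32,0],[13.04,-4.32,0],[13.04,-4.32,0],[13.04,-4.32,0],[13.04,-4.32,0],[13.04,-4.32,0],[13.04,-4.32,0],[13.04,-4.32,0],[13.04,-4.32,0],[13.04,-4.32,0]], angular=[[0,0,-9.83],[0,0,-9.83],[0,0,-9.83],[0,0,-9.83],[0,0,-9.83],[0,0,-9.83],[0,0,-9.83],[0,0,-9.83],[0,0,-16.63],[0,0,-16.63],[0,0,-16.63],[0,0,-16.63],[0,0,-16.63],[0,0,-16.63],[0,0,-16.63],[0,0,-16.63],[0,0,-16.63],[0,0,-16.63],[0,0,-16.63],[0,0,-16.63]], jaw=[0,0,0,0,0,0,0,0,0,0,0,0,0,0,0,0,0,0,0,0])

```text
clock: 5.53
eef_pos: [532.7, 221.1, 120.0]
orientation: [0.294, -3.128, 0.0]
ft_force: [0.2, -0.1, -0.8]
grip_width: 13.3
gripper_force: 58.5
```

```bash
python3 - <<'E'
from h import *
print(pose(),cmd())
c=cap('wrist');cv2.imwrite('pics/w3.png',c['frame'])
P=world(c);H,S,V=[cv2.cvtColor(c['frame'],cv2.COLOR_BGR2HSV)[...,i].astype(int) for i in range(3)]
m=((H<8)|(H>172))&(S>110)&(P[...,2]<25)&(P[...,2]>5);q=P[m];print(m.sum(),cv2.minAreaRect(q[:,:2].astype(np.float32)),np.nanpercentile(q[:,2],50))
m=(V<70)&(P[...,2]>100)&(P[...,2]<140);print(m.sum(),cv2.minAreaRect(P[m][:,:2].astype(np.float32)))
E
```

```text
(array([532.74528277, 221.12204926, 119.96614053]), -169.27521848826095) [532.6811758145681, 221.575326025084, 120.07900000000001, 190.81]
15940 ((595.5385131835938, 206.7028350830078), (333.09246826171875, 449.76275634765625), 19.236234664916992) 16.427120456306476
6894 ((530.4942626953125, 220.65261840820312), (126.0252685546875, 39.502220153808594), 23.628339767456055)
```

View pics/w3.png

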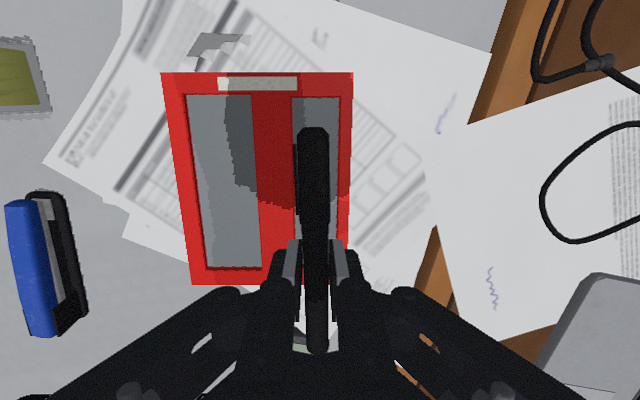

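Marker sits over the narrow recess, (293–340, 95+), aligned with it. I'll descend gently and watch the force.

Request:
servo_tool(xyz=[[0,0,1.5],[0,0,2.8],[0,0,3.6],[0,0,3.8],[0,0,3.88],[0,0,3.88],[0,0,3.88],[0,0,3.88]], angular=[[0,0,0],[0,0,0],[0,0,0],[0,0,0],[0,0,0],[0,0,0],[0,0,0],[0,0,0]], jaw=[0,0,0,0,0,0,0,0])

```text
clock: 6.25
eef_pos: [534.3, 222.1, 24.9]
orientation: [-0.296, 3.124, 0.001]
ft_force: [0.2, -0.0, -0.6]
grip_width: 13.8
gripper_force: 58.5
```

Request:
servo_tool(xyz=[[0,0,0.12],[0,0,0.12],[0,0,0.12],[0,0,0.12],[0,0,0.12],[0,0,0.12]], angular=[[0,0,0],[0,0,0],[0,0,0],[0,0,0],[0,0,0],[0,0,0]], jaw=[0,0,0,0,0,0])

```text
clock: 6.75
eef_pos: [532.5, 221.6, 20.0]
orientation: [0.296, -3.128, 0.0]
ft_force: [-0.1, 0.4, -0.9]
grip_width: 13.5
gripper_force: 58.5
```

Request:
servo_tool(xyz=[[0,0,0.08],[0,0,0.08],[0,0,0.12],[0,0,0.12],[0,0,0.12],[0,0,0.12]], angular=[[0,0,0],[0,0,0],[0,0,0],[0,0,0],[0,0,0],[0,0,0]], jaw=[0,0,0,0,0,0])

```text
clock: 7.25
eef_pos: [532.8, 221.7, 19.6]
orientation: [-0.296, 3.126, -0.0]
ft_force: [-5.9, -2.7, 18.8]
grip_width: 13.8
gripper_force: 60.8
```

Floor contact at 19.6, as predicted. Release and lift.

Request:
servo_tool(xyz=[[0,0,-0.1],[0,0,-0.1],[0,0,-0.1],[0,0,-0.1],[0,0,-0.3],[0,0,-1],[0,0,-2.5],[0,0,-4.12],[0,0,-4.12],[0,0,-4.12]], angular=[[0,0,0],[0,0,0],[0,0,0],[0,0,0],[0,0,0],[0,0,0],[0,0,0],[0,0,0],[0,0,0],[0,0,0]], jaw=[0.4,0.4,0.4,0.4,0.4,0.4,0.4,0.4,0.4,0.4])

```text
clock: 8.08
eef_pos: [535.2, 222.4, 123.2]
orientation: [-0.296, 3.121, 0.002]
ft_force: [0.3, -0.2, -0.2]
grip_width: 34.0
gripper_force: 0.0
```

```bash
python3 - <<'E'
from h import *
print(pose(),cmd())
c=cap('top');P=world(c);H,S,V=[cv2.cvtColor(c['frame'],cv2.COLOR_BGR2HSV)[...,i].astype(int) for i in range(3)]
c=cap('wrist');cv2.imwrite('pics/w4.png',c['frame'])
P=world(c);V=c['frame'].max(2)
m=(V<60)&(P[...,2]>16)&(P[...,2]<40);m[:, :280]=0;m[:,350:]=0;q=P[m];print(m.sum(),cv2.minAreaRect(q[:,:2].astype(np.float32)),np.nanpercentile(q[:,2],[5,50,95]))
E
```

```text
(array([535.22808022, 222.42869254, 123.23396564]), -169.18075473989774) [532.6811758145681, 221.575326025084, 120.07900000000001, 190.81]
2533 ((531.1690063476562, 219.6092071533203), (127.69318389892578, 16.67219352722168), 11.256776809692383) [20.39817394 24.60389686 26.54765754]
```

View pics/w4.png

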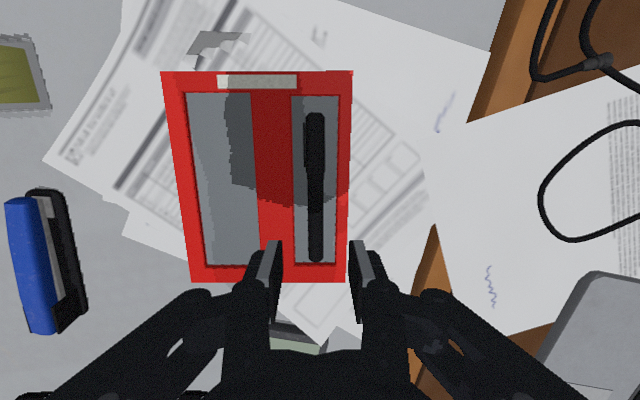

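Marker lies fully in the narrow recess (315, 112–263). Stapler next.

```bash
python3 - <<'E'
from h import *
plan([(645.9,-9.5,110,188,.7),(645.9,-9.5,23,188,.7)])
E
```

```text
[-2.71, -9.93, 0.4] [0, 0, 0.47] 0.7 rows 8
[-2.71, -9.93, 3.88] [0, 0, 0.47] 0.7 rows 4
measured [532.3 221.6 119.7] -169.2
```

Request:
servo_tool(xyz=[[-2.71,-9.93,0.4],[-2.71,-9.93,0.4],[-2.71,-9.93,0.4],[-2.71,-9.93,0.4],[-2.71,-9.93,0.4],[-2.71,-9.93,0.4],[-2.71,-9.93,0.4],[-2.71,-9.93,0.4],[-2.71,-9.93,1.7],[-2.71,-9.93,2.9],[-2.71,-9.93,3.6],[-2.71,-9.93,3.88],[-2.71,-9.93,3.88],[-2.71,-9.93,3.88],[-2.71,-9.93,3.88],[-2.71,-9.93,3.88],[-2.71,-9.93,3.88],[-2.71,-9.93,3.88],[-2.71,-9.93,3.88],[-2.71,-9.93,3.88]], angular=[[0,0,0.47],[0,0,0.47],[0,0,0.47],[0,0,0.47],[0,0,0.47],[0,0,0.47],[0,0,0.47],[0,0,0.47],[0,0,0.47],[0,0,0.47],[0,0,0.47],[0,0,0.47],[0,0,0.47],[0,0,0.47],[0,0,0.47],[0,0,0.47],[0,0,0.47],[0,0,0.47],[0,0,0.47],[0,0,0.47]], jaw=[0.7,0.7,0.7,0.7,0.7,0.7,0.7,0.7,0.7,0.7,0.7,0.7,0.7,0,0,0,0,0,0,0])

```text
clock: 9.85
eef_pos: [647.2, -9.3, 25.0]
orientation: [-0.219, 3.13, 0.0]
ft_force: [-0.9, 1.3, 6.9]
grip_width: 18.4
gripper_force: 59.6
```

```bash
python3 - <<'E'
from h import *
plan([(645.9,-9.5,110,188,0),(600,70,120,190,0),(546.9,147.1,120,190.8,0)])
E
```

```text
[-0.0, 0.0, -3.48] [0, 0, -0.0] 0 rows 4
[1.37, 3.41, -3.88] [0, 0, -0.33] 0 rows 4
[3.05, 6.76, -3.88] [0, 0, -0.47] 0 rows 4
measured [647.2  -9.3  25. ] -172.0
```

Request:
servo_tool(xyz=[[0,0,-0.6],[0,0,-1.6],[0,0,-2.8],[0,0,-3.48],[0.7,1.7,-3.88],[1.37,3.41,-3.88],[2.2,5.0,-3.88],[2.8,6.2,-3.88],[3.05,6.76,-3.88],[3.05,6.76,-3.88],[3.05,6.76,-3.88],[3.05,6.76,-3.88],[3.05,6.76,-3.88]], angular=[[0,0,0],[0,0,0],[0,0,0],[0,0,0],[0,0,-0.2],[0,0,-0.33],[0,0,-0.4],[0,0,-0.47],[0,0,-0.47],[0,0,-0.47],[0,0,-0.47],[0,0,-0.47],[0,0,-0.47]], jaw=[0,0,0,0,0,0,0,0,0,0,0,0,0])

```text
clock: 10.93
eef_pos: [547.6, 146.2, 120.1]
orientation: [-0.294, 3.127, -0.001]
ft_force: [0.6, -0.3, -2.5]
grip_width: 18.7
gripper_force: 59.4
```

```bash
python3 - <<'E'
from h import *
print(pose(),cmd(),sense()['ft_force'],sense()['grip_width'])
c=cap('wrist');cv2.imwrite('pics/w5.png',c['frame'])
E
```

```text
(array([547.58802889, 146.2386393 , 120.05506552]), -169.26778837480092) [546.7880553896595, 147.1979735569086, 120.07900000000001, 190.81] [ 0.55413991 -0.30632555 -2.52244516] 18.67265259813837
```

View pics/w5.png

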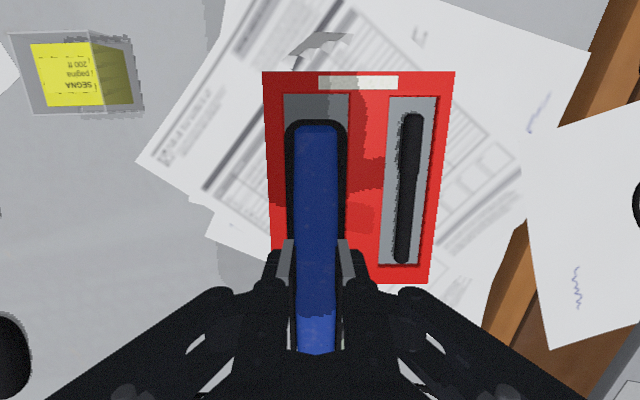

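Stapler held straight, centred over the wide recess (283–349). Descend to contact at about 35, release and lift.

Request:
servo_tool(xyz=[[0,0,1],[0,0,2],[0,0,2.8],[0,0,3.2],[0,0,3.36],[0,0,3.36],[0,0,3.44],[0,0,3.48],[0,0,3.48],[0,0,3.48]], angular=[[0,0,0],[0,0,0],[0,0,0],[0,0,0],[0,0,0],[0,0,0],[0,0,0],[0,0,0],[0,0,0],[0,0,0]], jaw=[0,0,0,0,0,0,0,0,0,0])

```text
clock: 11.82
eef_pos: [548.0, 146.9, 35.0]
orientation: [-0.295, 3.125, -0.001]
ft_force: [-3.2, -0.6, 5.8]
grip_width: 18.6
gripper_force: 60.5
```

Request:
servo_tool(xyz=[[0,0,-0.05],[0,0,-0.08],[0,0,-0.08],[0,0,-0.08],[0,0,-0.08],[0,0,-0.6],[0,0,-1.5],[0,0,-2.6],[0,0,-3.48],[0,0,-3.48],[0,0,-3.48]], angular=[[0,0,0],[0,0,0],[0,0,0],[0,0,0],[0,0,0],[0,0,0],[0,0,0],[0,0,0],[0,0,0],[0,0,0],[0,0,0]], jaw=[0.5,0.5,0.5,0.5,0.5,0.5,0.5,0.5,0.5,0.5,0.5])

```text
clock: 12.73
eef_pos: [548.1, 147.5, 121.4]
orientation: [-0.296, 3.124, 0.0]
ft_force: [0.1, -0.0, -0.6]
grip_width: 42.7
gripper_force: 0.0
```

```bash
python3 - <<'E'
from h import *
c=cap('wrist');cv2.imwrite('pics/w6.png',c['frame']);P=world(c);z=P[...,2]
m=np.zeros(z.shape,np.uint8);m[80:235,270:360]=((z>24)&(z<60))[80:235,270:360];q=P[m>0]
print(m.sum(),cv2.minAreaRect(q[:,:2].astype(np.float32)),np.percentile(q[:,2],[5,50,95,99]))
q=P[m>0];q=q[q[:,2]>44];A=np.c_[q[:,:2],np.ones(len(q))];print('arm plane slopes',np.linalg.lstsq(A,q[:,2],rcond=None)[0])
plan([(620.5,-178,140,95.5,.5),(620.5,-178,100,95.5,.5),(620.5,-178,6,95.5,.5)])
E
```

```text
3325 ((531.4679565429688, 143.30557250976562), (99.58799743652344, 27.55059051513672), 10.721721649169922) [42.43206627 47.87603876 51.27453633 52.02233153]
arm plane slopes [0.07975909 0.00965035 4.52413072]
[-0.46, -13.33, -0.8] [0, 0, 15.88] 0.5 rows 15
[-0.46, -13.33, 0.8] [0, 0, 15.88] 0.5 rows 2
[-0.46, -13.33, 4.56] [0, 0, 15.88] 0.5 rows 4
measured [546.9 147.3 120. ] -169.2
```

View pics/w6.png

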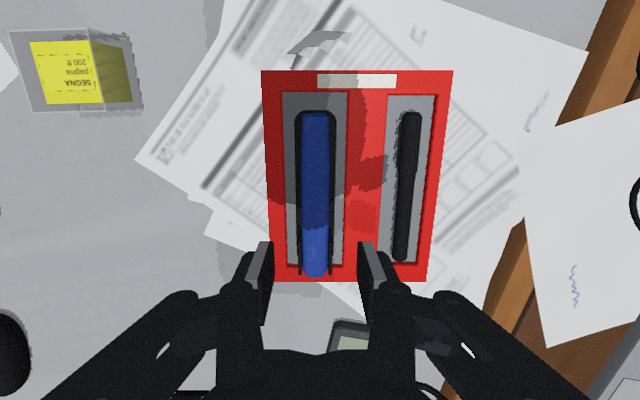

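Stapler sits in its recess with its top at 52 mm as expected; I'll confirm it from the top camera once the arm is away. The highlighter's axis is 83.5°, so I'm re-planning that approach.

```bash
python3 - <<'E'
from h import *
json.dump([546.788,147.198,120.079,190.81],open('cmd.json','w'))
plan([(619.5,-178,140,83.5,.5),(619.5,-178,100,83.5,.5),(619.5,-178,6,83.5,.5)])
E
```

```text
[-0.42, -13.32, -0.8] [0, 0, 17.89] 0.5 rows 16
[-0.42, -13.32, 0.8] [0, 0, 17.89] 0.5 rows 2
[-0.42, -13.32, 4.56] [0, 0, 17.89] 0.5 rows 4
measured [546.9 147.3 120. ] -169.2
```

Request:
servo_tool(xyz=[[-0.42,-13.32,-0.8],[-0.42,-13.32,-0.8],[-0.42,-13.32,-0.8],[-0.42,-13.32,-0.8],[-0.42,-13.32,-0.8],[-0.42,-13.32,-0.8],[-0.42,-13.32,-0.8],[-0.42,-13.32,-0.8],[-0.42,-13.32,-0.8],[-0.42,-13.32,-0.8],[-0.42,-13.32,-0.8],[-0.42,-13.32,-0.8],[-0.42,-13.32,-0.8],[-0.42,-13.32,-0.8],[-0.42,-13.32,-0.8],[-0.42,-13.32,-0.8],[-0.42,-13.32,0.8],[-0.42,-13.32,0.8],[-0.42,-13.32,0.8]], angular=[[0,0,17.89],[0,0,17.89],[0,0,17.89],[0,0,17.89],[0,0,17.89],[0,0,17.89],[0,0,17.89],[0,0,17.89],[0,0,17.89],[0,0,17.89],[0,0,17.89],[0,0,17.89],[0,0,17.89],[0,0,17.89],[0,0,17.89],[0,0,17.89],[0,0,17.89],[0,0,17.89],[0,0,17.89]], jaw=[0.5,0.5,0.5,0.5,0.5,0.5,0.5,0.5,0.5,0.5,0.5,0.5,0.5,0.5,0.5,0.5,0.5,0.5,0.5])

```text
clock: 14.37
eef_pos: [616.4, -176.6, 96.8]
orientation: [-2.337, -2.09, 0.006]
ft_force: [0.1, 0.6, 0.3]
grip_width: 42.4
gripper_force: 0.0
```

```bash
python3 - <<'E'
from h import *
print(pose())
def prof(c,cen,ang,name,blue=True):
    P=world(c);H,S,V=[cv2.cvtColor(c['frame'],cv2.COLOR_BGR2HSV)[...,i].astype(int) for i in range(3)]
    a=math.radians(ang);d=P[...,:2]-np.array(cen);l=d@[math.cos(a),math.sin(a)];t=d@[-math.sin(a),math.cos(a)]
    m=((abs(H-112)<14)&(S>110)|(V<60))&(abs(l)<85)&(abs(t)<24)&(P[...,2]>12)
    print(name,'l',np.percentile(l[m],[1,50,99]).round(1),'t',np.percentile(t[m],[2,50,98]).round(1),[ (lambda q:round(float(np.median(q)),1) if len(q) else None)(P[...,2][m&(abs(l-k)<7)]) for k in range(-60,61,15)])
prof(load('top'),(646,-9.5),8,'before'); prof(cap('top'),(546.9,147.1),10.8,'after')
E
```

```text
(array([ 616.43406044, -176.63497376,   96.78714719]), 83.61308520182405)
before l [-63.3   2.   60.8] t [-11.9   0.6  11.6] [33.8, 35.2, 36.2, 38.3, 39.5, 40.5, 39.4, 39.2, 39.2]
after l [-58.3  10.5  63.2] t [-15.5  -5.5  10.6] [43.2, 45.9, 45.8, 47.7, 48.4, 49.2, 49.1, 48.5, 46.8]
```

Stapler is seated: its profile matches the desk profile plus 10 mm at every point. Descend on the highlighter.

Request:
servo_tool(xyz=[[0,0,1.2],[0,0,2.4],[0,0,3.2],[0,0,3.6],[0,0,3.76],[0,0,3.76],[0,0,3.76],[0,0,3.76],[0,0,3.76],[0,0,3.76],[0,0,3.76],[0,0,3.76]], angular=[[0,0,0],[0,0,0],[0,0,0],[0,0,0],[0,0,0],[0,0,0],[0,0,0],[0,0,0],[0,0,0],[0,0,0],[0,0,0],[0,0,0]], jaw=[0.5,0.5,0.5,0.5,0.5,0.5,0.5,0,0,0,0,0])

```text
clock: 15.42
eef_pos: [620.9, -178.4, 7.9]
orientation: [2.342, 2.09, 0.002]
ft_force: [-0.7, 0.1, 6.3]
grip_width: 12.3
gripper_force: 59.7
```

```bash
python3 - <<'E'
from h import *
plan([(619.5,-178,11,83.5,0),(627.5,-105,12,83.5,0),(627.5,-105,130,83.5,0),(451.9,-297.3,120,187.7,0)])
E
```

```text
[-0.0, -0.0, -0.2] [0, 0, -0.01] 0 rows 2
[2.93, -0.02, -0.24] [0, 0, -0.01] 0 rows 3
[2.93, -0.02, -4.96] [0, 0, -0.01] 0 rows 4
[-5.51, -6.12, -4.56] [0, 0, -17.37] 0 rows 16
measured [ 620.9 -178.4    7.9] 83.5
```

Request:
servo_tool(xyz=[[0,0,-0.2],[0,0,-0.2],[0.6,0,-0.24],[1.6,0,-0.24],[2.5,-0.02,-0.24],[2.93,-0.02,-0.3],[2.93,-0.02,-1],[2.93,-0.02,-2.4],[2.93,-0.02,-3.9],[2.93,-0.02,-4.96],[2.93,-0.02,-4.96]], angular=[[0,0,0],[0,0,0],[0,0,0],[0,0,0],[0,0,0],[0,0,0],[0,0,0],[0,0,0],[0,0,0],[0,0,0],[0,0,0]], jaw=[0,0,0,0,0,0,0,0,0,0,0])

```text
clock: 16.33
eef_pos: [631.4, -105.6, 137.2]
orientation: [2.336, 2.086, 0.009]
ft_force: [1.5, 0.2, 0.5]
grip_width: 12.5
gripper_force: 58.9
```

Request:
servo_tool(xyz=[[-8.44,-6.1,0.4],[-8.44,-6.1,0.4],[-8.44,-6.1,0.4],[-8.44,-6.1,0.4],[-8.44,-6.1,0.4],[-8.44,-6.1,0.4],[-8.44,-6.1,0.4],[-8.44,-6.1,0.4],[-8.44,-6.1,0.4],[-8.44,-6.1,0.4],[-8.44,-6.1,0.4],[-8.44,-6.1,0.4],[-8.44,-6.1,0.4],[-8.44,-6.1,0.4],[-8.44,-6.1,0.4],[-8.44,-6.1,0.4],[-8.44,-6.1,0.4],[-8.44,-6.1,0.4],[-8.44,-6.1,0.4],[-8.44,-6.1,0.4]], angular=[[0,0,-17.36],[0,0,-17.36],[0,0,-17.36],[0,0,-17.36],[0,0,-17.36],[0,0,-17.36],[0,0,-17.36],[0,0,-17.36],[0,0,-17.36],[0,0,-17.36],[0,0,-17.36],[0,0,-17.36],[0,0,-17.36],[0,0,-17.36],[0,0,-17.36],[0,0,-17.36],[0,0,-17.36],[0,0,-17.36],[0,0,-17.36],[0,0,-17.36]], jaw=[0,0,0,0,0,0,0,0,0,0,0,0,0,0,0,0,0,0,0,0])

```text
clock: 18.0
eef_pos: [451.9, -297.3, 120.0]
orientation: [-0.208, 3.135, -0.0]
ft_force: [0.4, -0.8, -0.3]
grip_width: 12.5
gripper_force: 58.9
```

```bash
python3 - <<'E'
from h import *
print(pose(),cmd(),sense()['ft_force'],sense()['grip_width'])
c=cap('wrist');cv2.imwrite('pics/w7.png',c['frame'])
E
```

```text
(array([ 451.85771366, -297.29322377,  120.01439974]), -172.4152168787938) [451.88393244188865, -297.38010961590953, 120.079, 187.69] [ 0.42843495 -0.76366241 -0.28518911] 12.514478746012058
```

View pics/w7.png

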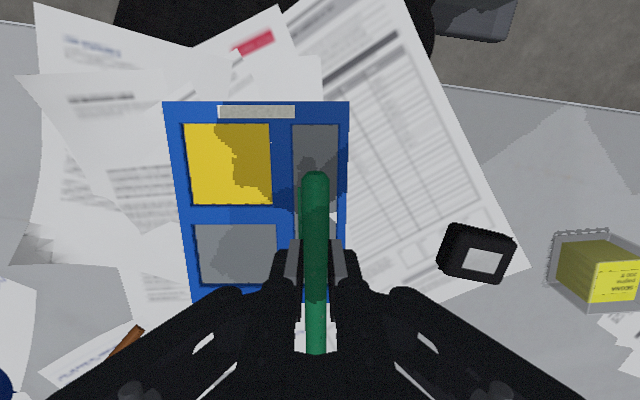

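Highlighter is held straight over the long recess (292–338, 125+). I'll check its offset along the tool before lowering.

```bash
python3 - <<'E'
from h import *
c=load('wrist');P=world(c);H,S,V=[cv2.cvtColor(c['frame'],cv2.COLOR_BGR2HSV)[...,i].astype(int) for i in range(3)]
a=math.radians(7.7);d=P[...,:2]-[451.9,-297.3];l=d@[math.cos(a),math.sin(a)];t=d@[-math.sin(a),math.cos(a)]
m=(abs(H-75)<25)&(S>80)&(P[...,2]>90)&(P[...,2]<150)
print('hl along tray x from TCP',np.percentile(l[m],[1,99]),np.percentile(t[m],[2,50,98]),np.percentile(P[...,2][m],[5,50,95]))
m=(abs(H-24)<9)&(S>110)&(P[...,2]<16);m[:,285:]=0;r=cv2.minAreaRect(P[m][:,:2].astype(np.float32));print('yellow',r)
m=(abs(H-110)<12)&(S>110)&(P[...,2]<25);m[:90]=0;m[:,:155]=0;m[:,360:]=0;q=np.c_[l[m],t[m]];print('tray edges rel',np.percentile(q,[.5,99.5],axis=0))
E
```

```text
hl along tray x from TCP [-44.4852426   59.64763436] [-8.88914358 -1.04475741  5.49593559] [121.43735802 125.53145184 127.52382236]
yellow ((347.7940368652344, -422.1071472167969), (295.0318603515625, 134.56101989746094), 40.06276321411133)
tray edges rel [[ -75.68859283 -119.59543002]
 [ 103.6241572    24.98101769]]
```

Offsets agree with the plan. Lower.

Request:
servo_tool(xyz=[[0,0,1.3],[0,0,2.6],[0,0,3.5],[0,0,3.9],[0,0,4.0],[0,0,4.0],[0,0,4.1],[0,0,4.16],[0,0,4.16],[0,0,4.16]], angular=[[0,0,0],[0,0,0],[0,0,0],[0,0,0],[0,0,0],[0,0,0],[0,0,0],[0,0,0],[0,0,0],[0,0,0]], jaw=[0,0,0,0,0,0,0,0,0,0])

```text
clock: 18.88
eef_pos: [453.3, -298.6, 17.9]
orientation: [-0.209, 3.132, -0.004]
ft_force: [-0.7, 0.5, 6.4]
grip_width: 12.2
gripper_force: 59.7
```

Request:
servo_tool(xyz=[[0,0,-0.08],[0,0,-0.08],[0,0,-0.08],[0,0,-0.08],[0,0,-0.3],[0,0,-1],[0,0,-2.5],[0,0,-4.16],[0,0,-4.16],[0,0,-4.16]], angular=[[0,0,0],[0,0,0],[0,0,0],[0,0,0],[0,0,0],[0,0,0],[0,0,0],[0,0,0],[0,0,0],[0,0,0]], jaw=[0.4,0.4,0.4,0.4,0.4,0.4,0.4,0.4,0.4,0.4])

```text
clock: 19.72
eef_pos: [454.0, -299.1, 123.3]
orientation: [-0.209, 3.13, -0.008]
ft_force: [-0.9, 0.6, -0.4]
grip_width: 34.4
gripper_force: 0.0
```

```bash
python3 - <<'E'
from h import *
c=cap('wrist');cv2.imwrite('pics/w8.png',c['frame'])
P=world(c);H,S,V=[cv2.cvtColor(c['frame'],cv2.COLOR_BGR2HSV)[...,i].astype(int) for i in range(3)]
m=(abs(H-75)<25)&(S>80)&(P[...,2]>10)&(P[...,2]<40);m[:,:285]=0;m[:,345:]=0;m[:110]=0
print(cv2.minAreaRect(P[m][:,:2].astype(np.float32)),np.percentile(P[...,2][m],[5,50,95]))
plan([(488.3,-37.2,130,192.3,1),(488.3,-37.2,20,192.3,1)])
E
```

```text
((469.763916015625, -297.6337890625), (122.86163330078125, 15.262358665466309), 8.022672653198242) [19.44399458 23.25566268 25.16271502]
[-2.84, 10.12, -0.4] [0, 0, -0.77] 1 rows 8
[-2.84, 10.12, 4.0] [0, 0, -0.77] 1 rows 4
measured [ 452.6 -298.   121.3] -172.4
```

View pics/w8.png

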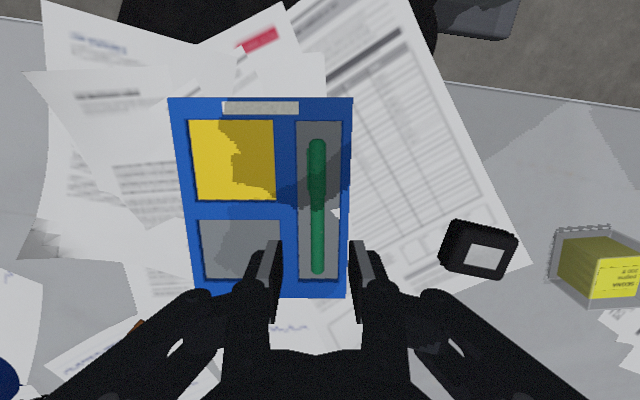

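Highlighter lies in its recess (317, 140–272), centre measured at (469.8, −297.6). Flags box next.

Request:
servo_tool(xyz=[[-2.84,10.12,-0.4],[-2.84,10.12,-0.4],[-2.84,10.12,-0.4],[-2.84,10.12,-0.4],[-2.84,10.12,-0.4],[-2.84,10.12,-0.4],[-2.84,10.12,-0.4],[-2.84,10.12,-0.4],[-2.84,10.12,-0.4],[-2.84,10.12,1],[-2.84,10.12,2.4],[-2.84,10.12,3.4],[-2.84,10.12,4.0],[-2.84,10.12,4.0],[-2.84,10.12,4.0],[-2.84,10.12,4.0],[-2.84,10.12,4.0],[-2.84,10.12,4.0],[-2.84,10.12,4.0],[-2.84,10.12,4.0]], angular=[[0,0,-0.77],[0,0,-0.77],[0,0,-0.77],[0,0,-0.77],[0,0,-0.77],[0,0,-0.77],[0,0,-0.77],[0,0,-0.77],[0,0,-0.77],[0,0,-0.77],[0,0,-0.77],[0,0,-0.77],[0,0,-0.77],[0,0,-0.77],[0,0,-0.77],[0,0,-0.77],[0,0,-0.77],[0,0,-0.77],[0,0,-0.77],[0,0,-0.77]], jaw=[1,1,1,1,1,1,1,1,1,1,1,1,1,1,1,0,0,0,0,0])

```text
clock: 21.43
eef_pos: [490.3, -37.7, 21.7]
orientation: [-0.335, 3.12, -0.002]
ft_force: [0.5, -1.0, 6.5]
grip_width: 51.7
gripper_force: 64.2
```

```bash
python3 - <<'E'
from h import *
plan([(488.3,-37.2,20,192.3,0),(488.3,-37.2,130,192.3,0),(438,-373,130,187.7,0)])
E
```

```text
[0.0, -0.0, 0.0] [0, 0, 0.0] 0 rows 2
[0.0, -0.0, -4.4] [0, 0, 0.0] 0 rows 4
[4.83, -12.7, -4.4] [0, 0, 0.77] 0 rows 10
measured [490.3 -37.7  21.7] -167.7
```

Request:
servo_tool(xyz=[[0,0,0],[0,0,0],[0,0,-1],[0,0,-2.4],[0,0,-3.6],[0,0,-4.4],[1.2,-3,-4.4],[2,-5,-4.4],[2.8,-7,-4.4],[3.5,-9,-4.4],[4.2,-11,-4.4],[4.6,-12,-4.4],[4.83,-12.7,-4.4],[4.83,-12.7,-4.4],[4.83,-12.7,-4.4],[4.83,-12.7,-4.4],[4.83,-12.7,-4.4],[4.83,-12.7,-4.4]], angular=[[0,0,0],[0,0,0],[0,0,0],[0,0,0],[0,0,0],[0,0,0],[0,0,0.2],[0,0,0.4],[0,0,0.6],[0,0,0.77],[0,0,0.77],[0,0,0.77],[0,0,0.77],[0,0,0.77],[0,0,0.77],[0,0,0.77],[0,0,0.77],[0,0,0.77]], jaw=[0,0,0,0,0,0,0,0,0,0,0,0,0,0,0,0,0,0])

```text
clock: 22.93
eef_pos: [438.0, -371.3, 130.0]
orientation: [0.211, -3.134, -0.002]
ft_force: [-0.8, 0.3, -1.4]
grip_width: 51.3
gripper_force: 63.4
```

```bash
python3 - <<'E'
from h import *
print(pose(),cmd(),sense()['ft_force'],sense()['grip_width'])
c=cap('wrist');cv2.imwrite('pics/w9.png',c['frame'])
E
```

```text
(array([ 437.98532434, -371.28039646,  129.989894  ]), -172.28004249786915) [438.10818024887874, -373.09887867428506, 130.079, 187.69] [-0.82564194  0.26046054 -1.44094439] 51.31059917952979
```

View pics/w9.png

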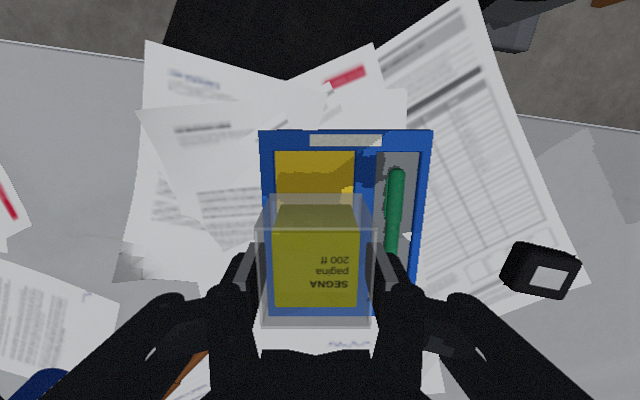

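Box is upright and centred over the yellow recess (274–355). Lower; contact expected at about 31.

Request:
servo_tool(xyz=[[0,0,1],[0,0,2.2],[0,0,3.1],[0,0,3.6],[0,0,3.8],[0,0,3.85],[0,0,3.95],[0,0,4.0],[0,0,4.0],[0,0,4.0],[0,0,4.0]], angular=[[0,0,0],[0,0,0],[0,0,0],[0,0,0],[0,0,0],[0,0,0],[0,0,0],[0,0,0],[0,0,0],[0,0,0],[0,0,0]], jaw=[0,0,0,0,0,0,0,0,0,0,0])

```text
clock: 23.9
eef_pos: [438.9, -373.3, 31.7]
orientation: [-0.21, 3.132, -0.002]
ft_force: [-0.2, 3.4, 6.1]
grip_width: 51.4
gripper_force: 64.2
```

Contact at 31.7: it's on the floor. Release and lift, then look while planning the adapter.

Request:
servo_tool(xyz=[[0,0,-0.06],[0,0,-0.06],[0,0,-0.06],[0,0,-0.06],[0,0,-0.06],[0,0,-0.6],[0,0,-1.6],[0,0,-2.8],[0,0,-4.0],[0,0,-4.0],[0,0,-4.0],[0,0,-4.0]], angular=[[0,0,0],[0,0,0],[0,0,0],[0,0,0],[0,0,0],[0,0,0],[0,0,0],[0,0,0],[0,0,0],[0,0,0],[0,0,0],[0,0,0]], jaw=[0.8,0.8,0.8,0.8,0.8,0.8,0.8,0.8,0.8,0.8,0.8,0.8])

```text
clock: 24.9
eef_pos: [437.8, -372.9, 129.6]
orientation: [0.209, -3.134, -0.0]
ft_force: [0.4, -0.1, -0.5]
grip_width: 68.3
gripper_force: 0.0
```

```bash
python3 - <<'E'
from h import *
c=cap('wrist');P=world(c);z=P[...,2]
a=math.radians(7.7);d=P[...,:2]-[475.5,-340.5];l=d@[math.cos(a),math.sin(a)];t=d@[-math.sin(a),math.cos(a)]
m=(z>48)&(z<70)&(l>-80)&(l<0)&(t<20)&(t>-70);m[240:]=0;
for n,q in (('hi',m),('mid',(z>25)&(z<70)&(l>-80)&(l<0)&(t<20)&(t>-70))): print(n,q.sum(),np.percentile(l[q],[1,50,99]).round(1),np.percentile(t[q],[1,50,99]).round(1),np.percentile(z[q],[5,50,99]).round(1))
# adapter: yaw 175.3 (45-mm side along tool x) or 85.3
plan([(490,-146.2,130,175.3,.95),(490,-146.2,7,175.3,.95)])
E
```

```text
hi 3845 [-68.8 -43.9 -17.1] [-53.7 -28.1  -2.7] [49.7 51.5 59.4]
mid 4934 [-68.9 -44.9 -17.3] [-53.6 -28.1  -2.7] [33.7 51.1 59.3]
[-3.27, 8.72, 0.0] [0, 0, 2.06] 0.95 rows 7
[-3.27, 8.72, 4.92] [0, 0, 2.06] 0.95 rows 4
measured [ 437.3 -372.4  128.8] -172.4
```

Flags box is seated: centre at tray (−43, −28), top 59. Adapter next.

Request:
servo_tool(xyz=[[-3.27,8.72,0],[-3.27,8.72,0],[-3.27,8.72,0],[-3.27,8.72,0],[-3.27,8.72,0],[-3.27,8.72,0],[-3.27,8.72,0],[-3.27,8.72,0],[-3.27,8.72,1.5],[-3.27,8.72,3],[-3.27,8.72,4.2],[-3.27,8.72,4.7],[-3.27,8.72,4.92],[-3.27,8.72,4.92],[-3.27,8.72,4.92],[-3.27,8.72,4.92],[-3.27,8.72,4.92],[-3.27,8.72,4.92],[-3.27,8.72,4.92],[-3.27,8.72,4.92]], angular=[[0,0,2.06],[0,0,2.06],[0,0,2.06],[0,0,2.06],[0,0,2.06],[0,0,2.06],[0,0,2.06],[0,0,2.06],[0,0,2.06],[0,0,2.06],[0,0,2.06],[0,0,2.06],[0,0,2.06],[0,0,2.06],[0,0,2.06],[0,0,2.06],[0,0,2.06],[0,0,2.06],[0,0,2.06],[0,0,2.06]], jaw=[0.95,0.95,0.95,0.95,0.95,0.95,0.95,0.95,0.95,0.95,0.95,0.95,0.95,0.95,0,0,0,0,0,0])

```text
clock: 26.62
eef_pos: [491.7, -147.1, 8.8]
orientation: [0.129, 3.135, -0.003]
ft_force: [-1.0, -1.6, 6.8]
grip_width: 53.5
gripper_force: 64.9
```

```bash
python3 - <<'E'
from h import *
a=math.radians(7.7);T=np.array([475.5,-340.5])+np.array([43*math.cos(a)+26*math.sin(a),43*math.sin(a)-26*math.cos(a)]);print(T)
plan([(490,-146.2,130,175.3,0),(*T,130,187.7,0)])
E
```

```text
[ 521.59591841 -360.50415722]
[-0.0, -0.0, -4.92] [0, 0, 0.0] 0 rows 4
[-1.96, -8.44, -4.92] [0, 0, -2.06] 0 rows 7
measured [ 491.7 -147.1    8.8] 175.3
```

Request:
servo_tool(xyz=[[0,0,0],[0,0,-0.8],[0,0,-2.2],[0,0,-3.6],[0,0,-4.92],[-0.3,-1.4,-4.92],[-0.7,-3,-4.92],[-1.1,-4.6,-4.92],[-1.5,-6.2,-4.92],[-1.8,-7.6,-4.92],[-1.96,-8.44,-4.92],[-1.96,-8.44,-4.92],[-1.96,-8.44,-4.92],[-1.96,-8.44,-4.92],[-1.96,-8.44,-4.92]], angular=[[0,0,0],[0,0,0],[0,0,0],[0,0,0],[0,0,0],[0,0,-0.4],[0,0,-0.8],[0,0,-1.3],[0,0,-1.8],[0,0,-2.06],[0,0,-2.06],[0,0,-2.06],[0,0,-2.06],[0,0,-2.06],[0,0,-2.06]], jaw=[0,0,0,0,0,0,0,0,0,0,0,0,0,0,0])

```text
clock: 27.87
eef_pos: [521.3, -359.0, 130.0]
orientation: [0.211, -3.134, -0.001]
ft_force: [-0.0, -0.6, -0.9]
grip_width: 53.6
gripper_force: 64.0
```

```bash
python3 - <<'E'
from h import *
print(pose(),cmd(),sense()['ft_force'],sense()['grip_width'])
c=cap('wrist');cv2.imwrite('pics/w10.png',c['frame'])
E
```

```text
(array([ 521.28149583, -358.99394383,  130.02052305]), -172.2918147953721) [521.6100968321848, -360.40914403035026, 130.079, 187.69] [-0.02744702 -0.55751503 -0.89208356] 53.56692226274112
```

View pics/w10.png

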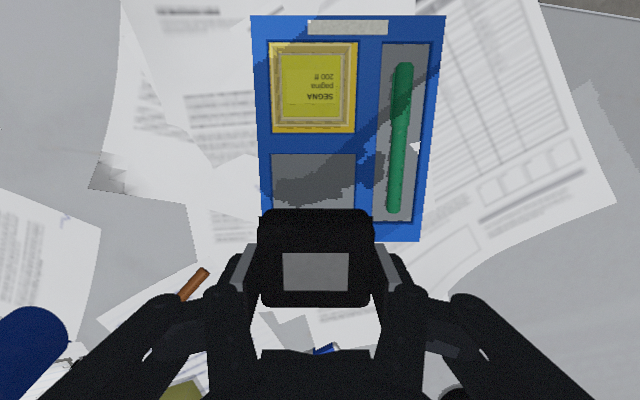

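Adapter is level, label up, centred over the grey recess (271–356). The flags box and highlighter look right. Lower; contact expected at about 18.8.

Request:
servo_tool(xyz=[[0,0,1.3],[0,0,2.6],[0,0,3.6],[0,0,4.1],[0,0,4.3],[0,0,4.36],[0,0,4.44],[0,0,4.52],[0,0,4.52],[0,0,4.52],[0,0,4.52]], angular=[[0,0,0],[0,0,0],[0,0,0],[0,0,0],[0,0,0],[0,0,0],[0,0,0],[0,0,0],[0,0,0],[0,0,0],[0,0,0]], jaw=[0,0,0,0,0,0,0,0,0,0,0])

```text
clock: 28.83
eef_pos: [522.7, -361.1, 18.8]
orientation: [-0.209, 3.132, -0.003]
ft_force: [-0.2, 1.7, 5.7]
grip_width: 53.4
gripper_force: 64.9
```

Contact at 18.8 as expected. Release, lift, and back off clear of the trays toward the stock area for a final look.

Request:
servo_tool(xyz=[[0,0,-0.06],[0,0,-0.06],[0,0,-0.06],[0,0,-0.06],[0,0,-0.06],[0,0,-0.6],[0,0,-1.6],[0,0,-2.8],[0,0,-4.5],[0,0,-6],[0,0,-6],[-1,2,-6],[-1,4,-6],[-1,6,-6],[-1,8,-6],[-1,9,-6],[-1,9,-6],[-1,9,-6],[-1,9,-6]], angular=[[0,0,0],[0,0,0],[0,0,0],[0,0,0],[0,0,0],[0,0,0],[0,0,0],[0,0,0],[0,0,0],[0,0,0],[0,0,0],[0,0,0],[0,0,0],[0,0,0],[0,0,0],[0,0,0],[0,0,0],[0,0,0],[0,0,0]], jaw=[0.8,0.8,0.8,0.8,0.8,0.8,0.8,0.8,0.8,0.8,0.8,0.8,0.8,0.8,0.8,0.8,0.8,0.8,0.8])

```text
clock: 30.42
eef_pos: [516.2, -133.1, 167.0]
orientation: [0.213, -3.134, 0.001]
ft_force: [0.8, -0.3, -0.1]
grip_width: 68.4
gripper_force: 0.0
```

```bash
python3 - <<'E'
from h import *
c=cap('top');f=c['frame'];cv2.imwrite('pics/top_end.png',cv2.resize(f[130:320,150:450],None,fx=2.6,fy=2.6,interpolation=cv2.INTER_CUBIC))
P=world(c);z=P[...,2];V=f.max(2)
def fr(o,ang):
    a=math.radians(ang);d=P[...,:2]-np.array(o);return d@[math.cos(a),math.sin(a)],d@[-math.sin(a),math.cos(a)]
def rep(n,l,t,b,zmin):
    m=(l>b[0])&(l<b[1])&(t>b[2])&(t<b[3])&(z>zmin)&(z<75)
    print(n,m.sum(),'l',np.percentile(l[m],[1,50,99]).round(1),'t',np.percentile(t[m],[1,50,99]).round(1),'z',np.percentile(z[m],[5,50,95]).round(1))
l,t=fr((475.5,-340.5),7.7);rep('adapter',l,t,(5,85,-70,20),24);rep('flags',l,t,(-80,0,-70,20),35);rep('hl',l,t,(-80,80,28,64),19.5)
l,t=fr((540.9,178.5),10.8);rep('marker',l,t,(-80,80,26,62),20.5);rep('stapler',l,t,(-85,85,-62,-2),24)
E
```

```text
adapter 388 l [20.  41.7 64.1] t [-52.1 -24.    1.8] z [31.9 37.4 41.1]
flags 443 l [-67.8 -42.3 -16.4] t [-52.3 -26.4  -0.6] z [39.  50.6 58.3]
hl 186 l [-58.2  -8.2  56.8] t [39.  45.7 52.2] z [20.1 23.1 26.8]
marker 258 l [-64.4  -4.7  63.3] t [35.  42.8 50.3] z [21.2 24.8 28.1]
stapler 492 l [-63.1   6.9  63. ] t [-46.2 -33.9 -19.1] z [39.  48.  52.7]
```

View pics/top_end.png

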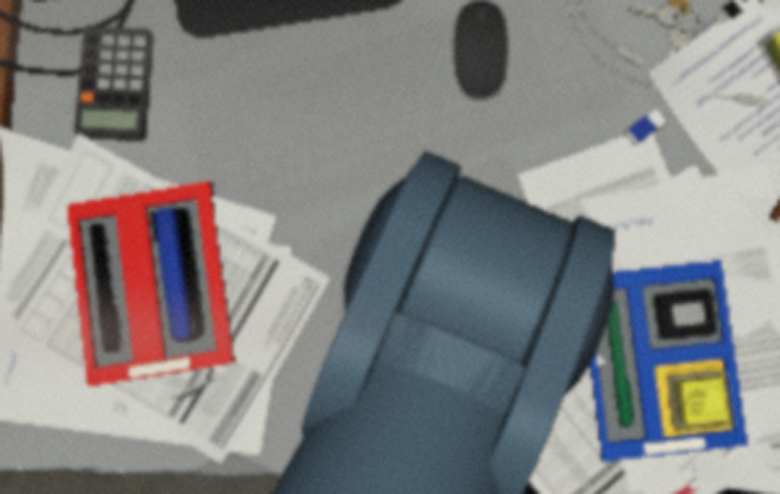

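The final top view shows all five items in their recesses: marker (105,285), stapler (178,275), highlighter (620,370), adapter (685,313), flags (697,400). Centres are within a few mm and heights match resting on the floor. Mouse, eraser and calculator look unmoved. Handing in.

```bash
python3 -c "
from h import *
print(workorder.job_done())"
```

```text
the job is handed in; nothing more can be done
None
```

Both kits are made up and handed in: by the final camera check all five items lie fully down in their named recesses, released, with the mouse, eraser and calculator unmoved; no verdict came back.

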